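# Roll a pipe into the vee block and clamp it

## Task

Get the grey irrigation pipe held for drilling: without lifting it off the wood, roll it gently up the jig's ramp and over the crest so that it drops into the vee and centres itself. Then swing the clamp arm down by its cross bar until its rubber foot presses on the pipe with about 9 N and let go, leaving it clamped; the pipe is thin-walled, so never press the foot on it with more than 15 N, and leave the things round the jig where they are.

Things in the scene. Friction and masses are not known exactly. Their poses are not given: they have to be found in the camera images.
- vee_jig: Wooden jig, fixed on the bench; base board 285 x 170 x 20 mm. Origin on the bench under the bottom line of the vee; x across the pipe, from ramp to clamp post; y along the vee; z up. The 90 degree vee is 150 mm long (y -75 to 75), bottom line at x 0, z 36 mm; its far flank rises to x 34, z 70. The clamp post stands at x 73 to 107, y -22 to 22, up to z 132 mm.
- crest (a point): Middle of the crest between ramp and vee, at x -24, z 60 mm of the jig, axes as the jig's. The vee's near flank falls from it to +x; the ramp, also 150 mm wide, falls from it towards -x at 8 degrees, 124 mm long.
- dowel (a point): Middle of the 10 mm round dowel that lies along y across the ramp's lower end (x -137, z 49 mm of the jig), axes as the jig's. The pipe rests against it at first, and may roll back to it when let go on the ramp.
- pipe: Grey plastic pipe, 40 mm outer diameter, 200 mm long, 0.25 to 0.5 kg, loose on the ramp against the dowel, its axis parallel to the vee, its middle up to 25 mm off the jig's middle in y. Origin on its axis at mid-length; y is the pipe's axis; x and z turn as it rolls. Its weight centres it in the vee.
- vee_seat (a point): Where the pipe's axis lies when it is fully down in the vee: 64.3 mm above the jig's origin, midway along the vee; axes as the jig's.
- clamp: Steel clamp arm with spindle and foot. Origin on its hinge axis at the post, 90 mm from the vee's bottom line in x and 119 mm above the bench; the arm lies along its own -x; axes as the jig's when level. It starts raised 1.25 to 1.45 rad and swings down over the vee, to about level. Hinge friction (1 N m) holds it where it is left; with the foot free, lowering it takes about 5 N at the bar when raised, 4.3 N near level.
- clamp_bar (a point): Middle of the clamp's black cross bar: 14 mm diameter, along y, free for 70 mm between two 10 mm prongs; the gap behind it, towards the hinge, is 47 mm. It is 185 mm along the arm from the hinge axis and 20 mm above the arm's middle line, at first about 0.30 m above the bench; axes as the clamp's. Each newton at the foot adds about 0.48 N here, across the arm.
- clamp_spindle (a point): Point on the arm's middle line, 90 mm from the hinge, where the spindle with the foot (28 mm rubber disc) points down. The foot's underside is 25 to 45 mm below it, set by a screw, different each time and not reported: the arm angle where it meets the pipe (+0.11 to -0.11 rad from level) must be felt. The foot is sprung, 2 N per mm from first touch, 12 mm travel.
- rose: Bystander: brass watering rose, 70 mm wide, 59 mm tall, standing right of the jig. Origin under its middle.
- labels: Bystander: bundle of white stick labels, 109 x 17 x 15 mm, lying left of the jig. Origin under its middle.
- tape: Bystander: roll of tan tape, 98 mm across, 25 mm tall, lying left of the clamp post. Origin under its middle.

How it is judged:
By the outcome, as a careful person would: the job done as asked, in the order asked, and still so for the second after the job is handed in, with the robot touching nothing.
It also fails if it takes over 54 s, if anything falls off the work surface, if the arm or the gripper's body presses on something with over 40 N, if the wrist force passes 120 N, or if a joint passes its speed limit or range.

## Robot

A 6-joint arm with a two-finger parallel gripper is mounted at the origin on the work surface; the furniture and walls round the work are solid. World frame = base frame: x ahead of the robot, y to its left, z up, the work surface at z = 0. Lengths are in m, angles in degrees, forces in N, time in s.
With the tool pointing down it reaches from about 0.4 to 0.925 m from the base axis. Payload 12.5 kg.
Tool frame: the origin (TCP) lies midway between the tips of the shut fingers; the grasp point (between the pads) lies 19 mm behind it; z points along the fingers, y is the line along which they close (so a half turn about z gives the same grasp; the last joint's range is limited). The gripper opens to 95 mm and grips with 3 to 60 N. Pads are 20 mm wide; open, the fingers measure 119 mm over their backs; the gripper's body (75 mm by 180 mm) begins 59 mm behind the grasp point.
Start: joints at [60.871, 28.126, 89.318, -0, 62.55, -6.05], TCP at [0.245, 0.575, 0.215] pointing down, gripper open.
Joint ranges: [-177.58, 177.58], [-47.91, 125.51], [2.72, 160], [-65.01, 245.01], [3.68, 167.84], [-153.87, 153.87]. Speed limits (degrees/s): [127.2, 127.2, 159.86, 180, 180, 180].

## Interface

Orientations are given as a 3x3 rotation matrix whose columns are the frame's x, y, z axes.
In Python, from bench import bot gives the robot as it stands.
- The arm moves only by the tool servo_tool, never from a script. Its argument "steps" is a list of rows, each a list of 4 numbers: the shift along the tool's x, y, z normalised to -1 to 1, where 1 is 400 mm, then the turn about the tool's z normalised to -1 to 1, where 1 is 180 degrees. A call has 1 to 5 rows; each row is the pose to reach, as a shift and turn from the pose commanded when the call began, along the tool's axes at that moment, turning the shorter way round; what a row does not reach only later rows make up. A row lasts 1/10 s, in which the tool goes at most 50 mm and 8.59 degrees, less where a joint would pass 70% of its speed; a pose out of reach is approached as far as the arm can. A call with a number of a shift or a turn outside -1 to 1 is refused whole. A call with a gripper value outside its range is refused whole. "fingers" is the opening, from -1 (shut) to 1 (fully open), set as the call begins (left out, the last holds). The fingers move at their own pace and stop on an object; the grip force is fixed at half the most. Time passes only in rows, so rows that repeat a pose let the fingers close. It gives the time, the measured TCP pose, the force, the opening and the grip force at its end, in the units of the state.
- bot.observe(): the state, without advancing time (a new reading comes with each control period).
- bot.capture(name): name is "scene" or "top" or "wrist"; returns a dict with "frame" (400x640x3 uint8, red, green, blue), "intrinsics" (3x3 intrinsics, pixels), "world_from_camera" (4x4, takes a point from camera to world coordinates); the wrist camera has in their place "T_tool_cam" (4x4, takes a point from camera to tool coordinates, whose origin is the TCP and whose axes are the flange's). Camera axes: x right, y down, z forward; pixel columns grow to the right and rows downward; lengths in m; the calibration is good to about 2 mm. A picture is of the moment at which its call begins: read the wrist's pose just before it. There is no depth.
- bot.sign_off(): hands the job in; it is judged then, once.
The state is a dict: "t": time; "q": joint angles; "qvel": joint speeds; "tau": joint torques, N m; "position": TCP position; "tool_rot": TCP orientation; "wrist_force": force on the tool from outside, world axes, zero at the start; "moment": the same for the moment, N m; "gripper_width": finger opening in m; "grasp_force": force on a finger pad.
Only numpy, scipy, OpenCV 4.12 (cv2) and the standard library are available. Lean on these libraries where they do the work, as an engineer would, in place of code of your own. Each camera call takes 0.05 s, during which the arm holds its last target. There are 200 camera calls.

## Working session

There is one attempt and no reset: what is moved stays moved. The work goes in short steps, Python scripts to look and compute and a tool call to move; the robot and the scene stay as the last step left them, time stands still between calls to the robot, and variables do not carry over. Pictures are saved under pics/ and viewed, at most 10 in all, crops included, and the job is handed in when it is done.

Besides the shell and the picture viewer there is one more tool, called after "Request:" by a JSON object that holds its "fn" and its "kwargs". servo_tool: Moves the arm, as the interface text tells. Its arguments: {"type":"object","properties":{"steps":{"type":"array","items":{"type":"array","items":{"type":"number","minimum":-1,"maximum":1}}},"fingers":{"type":"number"}},"required":["steps"]}

```bash
mkdir -p pics; cat > h.py <<'E'
import numpy as np,cv2
from bench import bot
def snap(n,f):
    c=bot.capture(n); cv2.imwrite('pics/'+f,c['frame'][:,:,::-1]); np.savez('pics/'+f+'.npz',**c); return c
def load(f): return np.load('pics/'+f+'.npz')
def ray(c,u,v):
    T=c['world_from_camera']; d=T[:3,:3]@np.linalg.solve(c['intrinsics'],[u,v,1.]); return T[:3,3],d
def onz(c,u,v,z):
    o,d=ray(c,u,v); return o+d*(z-o[2])/d[2]
def proj(c,P):
    T=np.linalg.inv(c['world_from_camera']); p=(T[:3,:3]@np.asarray(P,float).T).T+T[:3,3]; q=(c['intrinsics']@p.T).T; return q[:,:2]/q[:,2:]
E
python3 -c "
from h import *
s=bot.observe();print(s)
a=snap('scene','s0.png');b=snap('top','t0.png')
print(a['world_from_camera'],b['world_from_camera'],b['intrinsics'])
cv2.imwrite('pics/both.png',np.vstack([cv2.resize(x['frame'][:,:,::-1],(480,300)) for x in (a,b)]))"
```

```text
{'t': 0.0, 'q': array([ 6.08708472e+01,  2.81646614e+01,  8.93497120e+01,  8.96168305e-04,
        6.25481342e+01, -6.04971716e+00]), 'qvel': array([-0.03538229, -0.08209518,  0.02621506, -0.06786236, -0.0089352 ,
       -0.0289546 ]), 'tau': array([-1.29514810e-03, -6.12632632e+01, -2.58187151e+01,  6.91069616e-02,
        4.81841702e-02, -5.67055599e-05]), 'position': array([0.24485807, 0.57478408, 0.21405865]), 'tool_rot': array([[-9.19959389e-01,  3.92013299e-01, -5.43182714e-04],
       [ 3.92013654e-01,  9.19958912e-01, -9.46225622e-04],
       [ 1.28772751e-04, -1.08342419e-03, -9.99999405e-01]]), 'wrist_force': array([-0.06361375, -0.58181071, -0.13758189]), 'moment': array([ 0.01365478,  0.0177055 , -0.07226601]), 'grasp_force': 0.0, 'gripper_width': 0.09507235142722319}
[[ 0.7708265  -0.43391905  0.46641265  0.06362559]
 [-0.6369814  -0.53534701  0.55466952 -0.60174395]
 [ 0.00901095 -0.72465015 -0.68905803  0.83512323]
 [ 0.          0.          0.          1.        ]] [[-0.01890636 -0.99491339  0.09894391  0.42159134]
 [-0.99981275  0.01840507 -0.0059768  -0.01183964]
 [ 0.00412533 -0.09903838 -0.99507506  1.20431744]
 [ 0.          0.          0.          1.        ]] [[498.82683107   0.         316.80867601]
 [  0.         498.82683107 197.24806886]
 [  0.           0.           1.        ]]
```

View pics/t0.png

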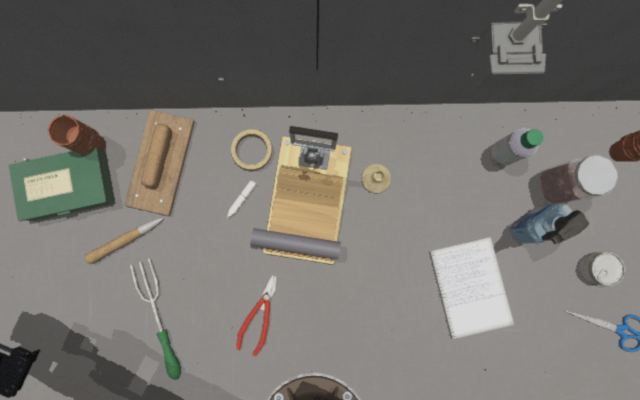

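View pics/s0.png

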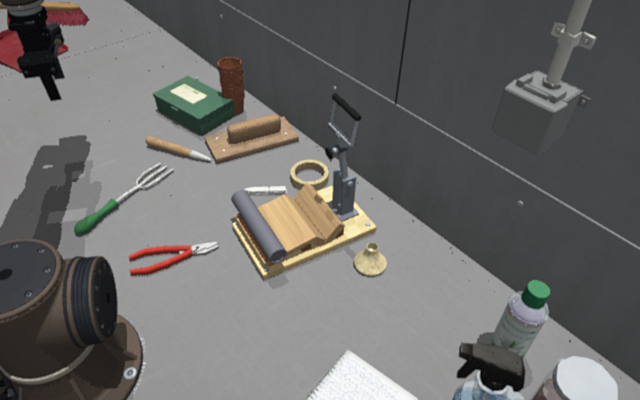

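Top view: jig around (310,200), pipe at (296,243), clamp bar at about (314,137), rose at (376,178), tape at (251,150), labels at (241,199). The jig's x axis points up the image, towards the wall. I'll zoom in for its corners.

```bash
python3 -c "
from h import *
a=load('t0.png');cv2.imwrite('pics/tz.png',cv2.resize(a['frame'][100:280,220:400,::-1],None,fx=3.3,fy=3.3,interpolation=cv2.INTER_CUBIC))
a=load('s0.png');cv2.imwrite('pics/sz.png',cv2.resize(a['frame'][85:285,220:400,::-1],None,fx=3,fy=3,interpolation=cv2.INTER_CUBIC))
print(onz(load('t0.png'),313,105,0))"
```

```text
[ 0.77060684 -0.01399309  0.        ]
```

View pics/tz.png

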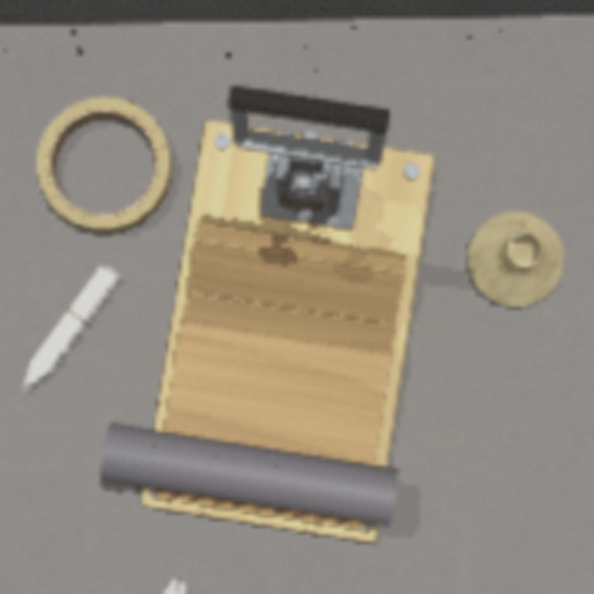

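View pics/sz.png

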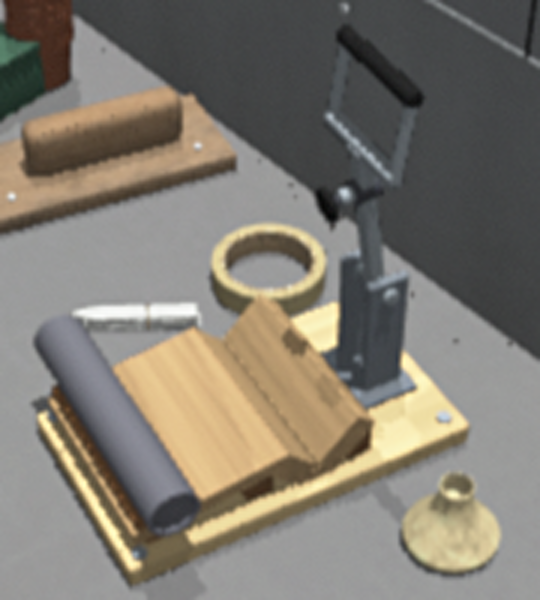

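Zoomed top view: board corners at (205,122), (433,153), (376,541) and (143,505). The vee's bottom seam runs (190,292)–(388,322), the pipe's ends are near (108,457) and (392,497), and the bar's ends are (232,97) and (388,117). In the scene zoom the bar's ends are (346,36) and (416,97).

```bash
cat > m.py <<'E'
from h import *
c=load('t0.png');s=load('s0.png')
P=lambda u,v,z:onz(c,u/3.3+220,v/3.3+100,z)
B=np.array([P(205,122,.02),P(433,153,.02),P(376,541,.02),P(143,505,.02)])
print(B, [np.linalg.norm(B[i]-B[i-1]) for i in range(4)])
ey=(B[0]-B[1])+(B[3]-B[2]);ex=(B[0]-B[3])+(B[1]-B[2])
print('yaws',np.degrees(np.arctan2(ex[1],ex[0])),np.degrees(np.arctan2(-ey[0],ey[1])))
th=np.arctan2(ex[1]-ey[0],ex[0]+ey[1]);R=np.array([[np.cos(th),-np.sin(th),0],[np.sin(th),np.cos(th),0],[0,0,1]])
v1,v2=P(190,292,.036),P(388,322,.036);O=(v1+v2)/2
cb=B.mean(0);ymid=(R.T@cb)[1]
o=R.T@O;o[1]=ymid;o[2]=0;O=R@o
print('origin',O,'yaw',np.degrees(th),'veelen',np.linalg.norm(v1-v2))
print('board in jig',(B-O)@R)
for n,z,a,b in(('crest',.06,(180,322),(393,352)),('flank',.07,(203,216),(412,255)),('pipe',.067,(108,457),(392,497))):
    print(n,(np.array([P(*a,z),P(*b,z)])-O)@R)
def tri(u,v,u2,v2):
    o1,d1=ray(c,u/3.3+220,v/3.3+100);o2,d2=ray(s,u2/3+220,v2/3+85)
    k=np.linalg.lstsq(np.c_[d1,-d2],o2-o1,rcond=None)[0];return (o1+d1*k[0]+o2+d2*k[1])/2
b=np.array([tri(232,97,346,36),tri(388,117,416,97)])
print('bar',b,(b-O)@R)
np.savez('jig.npz',O=O,R=R)
E
python3 m.py
```

```text
[[ 0.68712406  0.06201408  0.02      ]
 [ 0.66109089 -0.10422171  0.02      ]
 [ 0.38080329 -0.05630458  0.02      ]
 [ 0.40948768  0.1096562   0.02      ]] [np.float64(0.2816943983173082), np.float64(0.16826189214878567), np.float64(0.28435399267843114), np.float64(0.1684214195099985)]
yaws -9.719112540842021 -9.353453754574844
origin [0.54778569 0.00056436 0.        ] yaw -9.582739052671593 veelen 0.1429831710027623
board in jig [[ 0.12716444  0.08378816  0.02      ]
 [ 0.12916809 -0.0844618   0.02      ]
 [-0.1551853  -0.08387325  0.02      ]
 [-0.15452894  0.08454689  0.02      ]]
crest [[-0.02421309  0.07513072  0.06      ]
 [-0.02297263 -0.07500993  0.06      ]]
flank [[ 0.05060693  0.06992577  0.07      ]
 [ 0.04508008 -0.07801039  0.07      ]]
pipe [[-0.12438666  0.10888594  0.067     ]
 [-0.12258926 -0.08840827  0.067     ]]
bar [[ 0.6387712   0.02871644  0.30112527]
 [ 0.62388524 -0.05721338  0.30475872]] [[ 0.08502939  0.04290576  0.30112527]
 [ 0.08465604 -0.04430311  0.30475872]]
```

```bash
cat > go.py <<'E'
import sys
from h import *
J=np.load('jig.npz');O,R=J['O'],J['R']
s=bot.observe();p=s['position'];T=s['tool_rot']
j=(p-O)@R
print('t',round(s['t'],2),'jig tcp',j.round(4),'world',p.round(3),'F jig',(s['wrist_force']@R).round(2),'w',round(s['gripper_width'],4),'yaw of tool y vs jig y',round(np.degrees(np.arctan2(*(R.T@T[:,1])[:2])),2))
for a in sys.argv[1:]:
    t=O+R@np.array(eval(a)); print(a,'world',t.round(3),'shift/0.4',(T.T@(t-p)/.4).round(4))
E
python3 go.py "[-.165,.01,.2]"
```

```text
t 0.1 jig tcp [-0.3943  0.5158  0.2141] world [0.245 0.575 0.214] F jig [ 0.03 -0.75  0.83] w 0.0949 yaw of tool y vs jig y 13.49
[-.165,.01,.2] world [0.387 0.038 0.2  ] shift/0.4 [-0.8525 -1.0958  0.0363]
```

Request:
{"fn": "servo_tool", "kwargs": {"steps": [[-0.77, -0.99, 0.033, -0.075], [-0.77, -0.99, 0.033, -0.075], [-0.77, -0.99, 0.033, -0.075], [-0.77, -0.99, 0.033, -0.075], [-0.77, -0.99, 0.033, -0.075]], "fingers": 1}}

```text
t: 0.6
position: [0.3087, 0.3315, 0.2079]
tool_rot: [[-0.986, 0.166, -0.0], [0.166, 0.986, -0.0], [0.0, -0.0, -1.0]]
wrist_force: [0.9, 0.5, 0.3]
gripper_width: 0.0953
grasp_force: 0.0
```

```bash
python3 go.py "[-.165,.01,.2]"
```

```text
t 0.6 jig tcp [-0.2908  0.2865  0.2079] world [0.309 0.331 0.208] F jig [0.79 0.69 0.26] w 0.0953 yaw of tool y vs jig y -0.04
[-.165,.01,.2] world [0.387 0.038 0.2  ] shift/0.4 [-0.3141 -0.6915  0.0198]
```

Request:
{"fn": "servo_tool", "kwargs": {"steps": [[-0.314, -0.69, 0.02, 0], [-0.314, -0.69, 0.02, 0], [-0.314, -0.69, 0.02, 0], [-0.314, -0.69, 0.02, 0], [-0.314, -0.69, 0.02, 0]]}}

```text
t: 1.1
position: [0.373, 0.0899, 0.2015]
tool_rot: [[-0.986, 0.166, 0.0], [0.166, 0.986, 0.0], [-0.0, 0.0, -1.0]]
wrist_force: [1.0, 1.0, 0.4]
gripper_width: 0.0953
grasp_force: 0.0
```

```bash
python3 go.py "[-.165,.01,.2]"
```

```text
t 1.1 jig tcp [-0.1872  0.059   0.2015] world [0.373 0.09  0.202] F jig [0.78 1.15 0.41] w 0.0953 yaw of tool y vs jig y -0.02
[-.165,.01,.2] world [0.387 0.038 0.2  ] shift/0.4 [-0.0554 -0.1226  0.0038]
```

Request:
{"fn": "servo_tool", "kwargs": {"steps": [[-0.05, -0.122, 0.004, 0], [-0.05, -0.122, 0.004, 0], [-0.05, -0.122, 0.12, 0], [-0.05, -0.122, 0.2, 0], [-0.05, -0.122, 0.2, 0]]}}

```text
t: 1.6
position: [0.3828, 0.0408, 0.119]
tool_rot: [[-0.986, 0.167, -0.006], [0.167, 0.986, 0.001], [0.006, -0.0, -1.0]]
wrist_force: [0.6, 0.0, 1.0]
gripper_width: 0.0948
grasp_force: 0.0
```

```bash
python3 go.py "[-.166,.01,.062]"; python3 -c "
from h import *
c=bot.capture('wrist');cv2.imwrite('pics/w1.png',c['frame'][:,:,::-1]);print(bot.observe()['q'])"
```

```text
t 1.6 jig tcp [-0.1694  0.0122  0.119 ] world [0.383 0.041 0.119] F jig [0.61 0.15 1.03] w 0.0948 yaw of tool y vs jig y 0.01
[-.166,.01,.062] world [0.386 0.038 0.062] shift/0.4 [-0.0093 -0.0053  0.1424]
[-3.76786579e+00  1.80675523e+01  1.27099476e+02  1.38679939e-02
  3.50677156e+01 -8.42143491e+01]
```

View pics/w1.png

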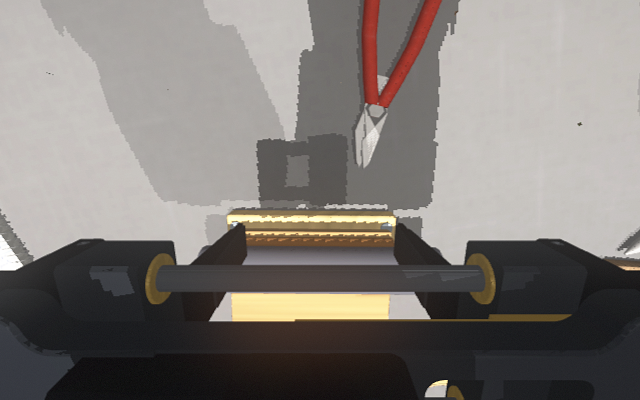

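The wrist view looks back towards the robot. The fingers straddle the board's middle behind the pipe, with the dowel line at about row 240 and the way down clear.

Request:
{"fn": "servo_tool", "kwargs": {"steps": [[-0.005, -0.005, 0.06, 0], [-0.005, -0.005, 0.12, 0], [-0.005, -0.005, 0.142, 0], [-0.005, -0.005, 0.142, 0]]}}

```text
t: 2.05
position: [0.3864, 0.0384, 0.065]
tool_rot: [[-0.986, 0.166, -0.001], [0.166, 0.986, 0.0], [0.001, 0.0, -1.0]]
wrist_force: [0.2, -0.9, 0.7]
gripper_width: 0.0951
grasp_force: 0.0
```

```bash
python3 go.py "[-.15,.01,.062]"
```

```text
t 2.05 jig tcp [-0.1654  0.0105  0.065 ] world [0.386 0.038 0.065] F jig [ 0.31 -0.85  0.65] w 0.0951 yaw of tool y vs jig y -0.04
[-.15,.01,.062] world [0.402 0.035 0.062] shift/0.4 [-0.0385 -0.0012  0.0075]
```

Request:
{"fn": "servo_tool", "kwargs": {"steps": [[-0.0125, 0, 0.002, 0], [-0.025, 0, 0.002, 0], [-0.0375, 0, 0, 0], [-0.05, 0, -0.002, 0], [-0.0625, 0, -0.004, 0]]}}

```text
t: 2.55
position: [0.4098, 0.0341, 0.0667]
tool_rot: [[-0.986, 0.166, -0.003], [0.166, 0.986, 0.0], [0.003, -0.0, -1.0]]
wrist_force: [-7.1, 0.6, 5.9]
gripper_width: 0.0953
grasp_force: 3.6
```

```bash
python3 go.py
```

```text
t 2.55 jig tcp [-0.1416  0.0101  0.0667] world [0.41  0.034 0.067] F jig [-7.07 -0.61  5.88] w 0.0953 yaw of tool y vs jig y -0.01
```

Request:
{"fn": "servo_tool", "kwargs": {"steps": [[-0.0125, 0, 0, 0], [-0.025, 0, 0, 0], [-0.0375, 0, -0.002, 0], [-0.05, 0, -0.004, 0], [-0.0625, 0, -0.006, 0]]}}

```text
t: 3.05
position: [0.4346, 0.0299, 0.0691]
tool_rot: [[-0.986, 0.166, -0.003], [0.166, 0.986, 0.0], [0.003, -0.0, -1.0]]
wrist_force: [-6.9, 1.6, 4.8]
gripper_width: 0.0949
grasp_force: 3.5
```

```bash
python3 go.py;python3 -c "
from h import *
c=snap('scene','s1.png');cv2.imwrite('pics/s1z.png',cv2.resize(c['frame'][85:285,200:400,::-1],None,fx=2,fy=2,interpolation=cv2.INTER_CUBIC))"
```

```text
t 3.05 jig tcp [-0.1165  0.0101  0.0691] world [0.435 0.03  0.069] F jig [-7.11  0.47  4.79] w 0.0949 yaw of tool y vs jig y -0.0
```

View pics/s1z.png

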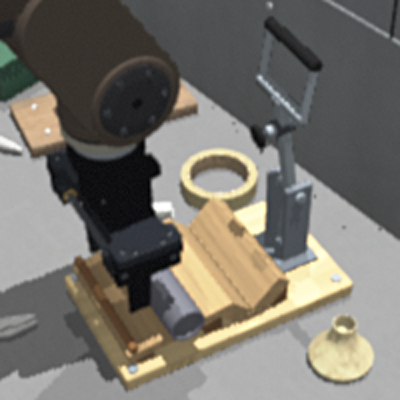

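The pipe (around (178,300) in the crop) is off the dowel, parallel, and rolling up ahead of the fingers. I'll keep pushing.

Request:
{"fn": "servo_tool", "kwargs": {"steps": [[-0.0125, 0, -0.001, 0], [-0.025, 0, -0.002, 0], [-0.0375, 0, -0.004, 0], [-0.05, 0, -0.006, 0], [-0.0625, 0, -0.008, 0]]}}

```text
t: 3.6
position: [0.4593, 0.0257, 0.0723]
tool_rot: [[-0.986, 0.166, -0.002], [0.166, 0.986, 0.0], [0.002, -0.0, -1.0]]
wrist_force: [-8.1, 1.5, 5.7]
gripper_width: 0.0953
grasp_force: 3.4
```

Request:
{"fn": "servo_tool", "kwargs": {"steps": [[-0.0125, 0, -0.001, 0], [-0.025, 0, -0.002, 0], [-0.0375, 0, -0.004, 0], [-0.045, 0, -0.005, 0], [-0.0525, 0, -0.006, 0]]}}

```text
t: 4.1
position: [0.4798, 0.0223, 0.0747]
tool_rot: [[-0.986, 0.166, -0.003], [0.166, 0.986, 0.0], [0.003, -0.0, -1.0]]
wrist_force: [-8.3, 0.8, 7.2]
gripper_width: 0.0951
grasp_force: 4.2
```

```bash
python3 go.py
```

```text
t 4.1 jig tcp [-0.0707  0.0101  0.0747] world [0.48  0.022 0.075] F jig [-8.29 -0.61  7.22] w 0.0951 yaw of tool y vs jig y -0.01
```

Request:
{"fn": "servo_tool", "kwargs": {"steps": [[-0.0075, 0, -0.001, 0], [-0.015, 0, -0.002, 0], [-0.0225, 0, -0.003, 0], [-0.03, 0, -0.004, 0], [-0.0375, 0, -0.004, 0]]}}

```text
t: 4.6
position: [0.495, 0.0198, 0.0764]
tool_rot: [[-0.986, 0.166, -0.002], [0.166, 0.986, 0.0], [0.002, -0.0, -1.0]]
wrist_force: [-0.7, 0.6, 0.5]
gripper_width: 0.0953
grasp_force: 0.4
```

Request:
{"fn": "servo_tool", "kwargs": {"steps": [[-0.005, 0, 0, 0], [-0.01, 0, 0, 0], [-0.015, 0, 0, 0], [-0.015, 0, 0, 0], [-0.015, 0, 0, 0]]}}

```text
t: 5.1
position: [0.5017, 0.0186, 0.0758]
tool_rot: [[-0.986, 0.166, 0.0], [0.166, 0.986, 0.0], [-0.0, 0.0, -1.0]]
wrist_force: [-0.5, 0.5, 0.3]
gripper_width: 0.0954
grasp_force: 0.0
```

```bash
python3 go.py
```

```text
t 5.1 jig tcp [-0.0484  0.0101  0.0758] world [0.502 0.019 0.076] F jig [-0.57  0.41  0.34] w 0.0954 yaw of tool y vs jig y -0.0
```

Request:
{"fn": "servo_tool", "kwargs": {"steps": [[0.08, 0, -0.05, 0], [0.08, 0, -0.175, 0], [0.08, 0, -0.3, 0], [0.08, 0, -0.425, 0], [0.08, 0, -0.55, 0]], "fingers": -1}}

```text
t: 5.6
position: [0.4694, 0.024, 0.2982]
tool_rot: [[-0.986, 0.166, 0.0], [0.166, 0.986, 0.0], [-0.0, 0.0, -1.0]]
wrist_force: [1.3, -0.7, -0.4]
gripper_width: 0.0604
grasp_force: 0.0
```

```bash
python3 go.py "[-.08,0,.38]" "[.118,-.001,.38]"; python3 -c "
from h import *
c=snap('top','t2.png');d=snap('scene','s2.png')
cv2.imwrite('pics/z2.png',np.hstack([cv2.resize(c['frame'][110:280,230:390,::-1],(390,420)),cv2.resize(d['frame'][85:285,200:400,::-1],(400,420))]))"
```

```text
t 5.6 jig tcp [-0.0812  0.0101  0.2982] world [0.469 0.024 0.298] F jig [ 1.35 -0.45 -0.38] w 0.0604 yaw of tool y vs jig y -0.01
[-.08,0,.38] world [0.469 0.014 0.38 ] shift/0.4 [-0.003  -0.0252 -0.2046]
[.118,-.001,.38] world [ 0.664 -0.02   0.38 ] shift/0.4 [-0.498  -0.0278 -0.2044]
```

View pics/z2.png

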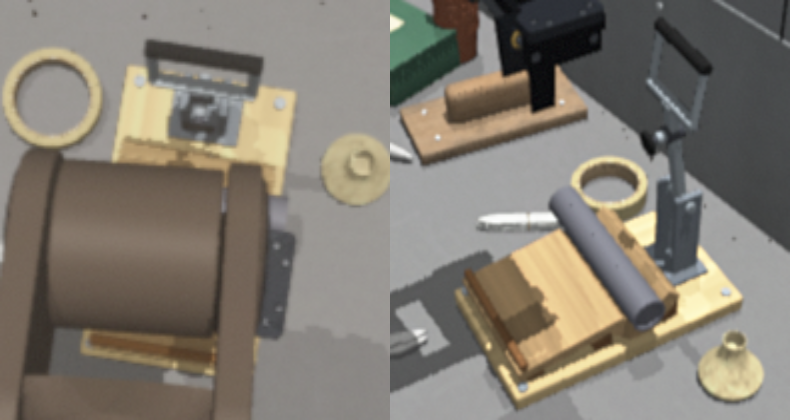

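The right half shows the pipe lying parallel in the vee. Next I go over to the wall side of the bar.

Request:
{"fn": "servo_tool", "kwargs": {"steps": [[0, -0.028, -0.1, 0], [0, -0.028, -0.22, 0], [-0.1, -0.028, -0.22, 0], [-0.22, -0.028, -0.22, 0], [-0.34, -0.028, -0.22, 0]]}}

```text
t: 6.2
position: [0.6036, -0.0099, 0.3839]
tool_rot: [[-0.986, 0.166, 0.001], [0.166, 0.986, 0.0], [-0.001, 0.0, -1.0]]
wrist_force: [-0.9, -0.6, 1.2]
gripper_width: 0.0127
grasp_force: 0.0
```

```bash
python3 go.py "[.118,-.001,.38]"  "[.118,-.001,.285]"
```

```text
t 6.2 jig tcp [ 0.0568 -0.001   0.3839] world [ 0.604 -0.01   0.384] F jig [-0.75 -0.72  1.19] w 0.0127 yaw of tool y vs jig y -0.01
[.118,-.001,.38] world [ 0.664 -0.02   0.38 ] shift/0.4 [-1.53e-01  1.00e-04  1.00e-02]
[.118,-.001,.285] world [ 0.664 -0.02   0.285] shift/0.4 [-1.528e-01  1.000e-04  2.475e-01]
```

Request:
{"fn": "servo_tool", "kwargs": {"steps": [[-0.1, 0, 0.01, 0], [-0.155, 0, 0.01, 0], [-0.155, 0, 0.08, 0], [-0.155, 0, 0.16, 0], [-0.155, 0, 0.24, 0]]}}

```text
t: 6.7
position: [0.6633, -0.02, 0.2857]
tool_rot: [[-0.986, 0.166, -0.001], [0.166, 0.986, 0.0], [0.001, 0.0, -1.0]]
wrist_force: [0.4, -0.3, -0.9]
gripper_width: 0.0006
grasp_force: 0.0
```

```bash
python3 go.py; python3 -c "
from h import *
d=snap('scene','s3.png')
cv2.imwrite('pics/z3.png',cv2.resize(d['frame'][60:260,220:440,::-1],None,fx=3,fy=3,interpolation=cv2.INTER_CUBIC))"
```

```text
t 6.7 jig tcp [ 0.1173 -0.0011  0.2857] world [ 0.663 -0.02   0.286] F jig [ 0.44 -0.24 -0.92] w 0.0006 yaw of tool y vs jig y -0.0
```

View pics/z3.png

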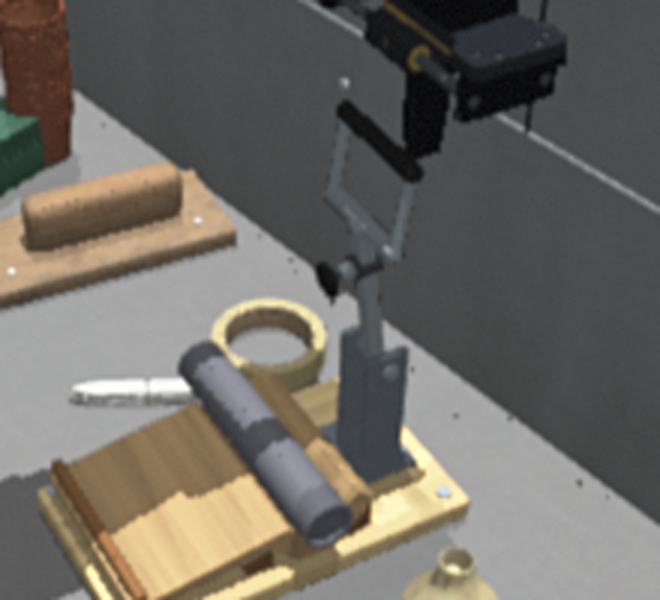

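The shut fingers hang at about (425,120), behind the middle of the bar (380,138) on its wall side. The clamp hasn't moved. Next I pull the bar down its arc.

Request:
{"fn": "servo_tool", "kwargs": {"steps": [[0.04, 0, 0, 0], [0.075, 0, 0, 0], [0.105, 0, 0.005, 0], [0.135, 0, 0.01, 0], [0.165, 0, 0.0175, 0]]}}

```text
t: 7.25
position: [0.5988, -0.009, 0.2811]
tool_rot: [[-0.986, 0.167, 0.002], [0.167, 0.986, 0.0], [-0.002, 0.0, -1.0]]
wrist_force: [7.2, 0.7, -4.6]
gripper_width: 0.0004
grasp_force: 3.2
```

```bash
python3 go.py
```

```text
t 7.25 jig tcp [ 0.0519 -0.0009  0.2811] world [ 0.599 -0.009  0.281] F jig [ 7.    1.85 -4.56] w 0.0004 yaw of tool y vs jig y 0.0
```

Request:
{"fn": "servo_tool", "kwargs": {"steps": [[0.03, 0, 0.0125, 0], [0.06, 0, 0.025, 0], [0.09, 0, 0.039, 0], [0.1175, 0, 0.055, 0], [0.145, 0, 0.075, 0]]}}

```text
t: 7.75
position: [0.5419, 0.0007, 0.2517]
tool_rot: [[-0.986, 0.166, 0.003], [0.166, 0.986, -0.0], [-0.003, 0.001, -1.0]]
wrist_force: [3.4, 0.4, 2.0]
gripper_width: 0.0005
grasp_force: 1.9
```

```bash
python3 go.py
```

```text
t 7.75 jig tcp [-0.0059 -0.0009  0.2517] world [0.542 0.001 0.252] F jig [3.27 0.98 2.03] w 0.0005 yaw of tool y vs jig y 0.0
```

Request:
{"fn": "servo_tool", "kwargs": {"steps": [[0.02, 0, 0.015, 0], [0.04, 0, 0.0325, 0], [0.0575, 0, 0.0525, 0], [0.045, 0, -0.02, 0], [0.045, 0, -0.1, 0]]}}

```text
t: 8.25
position: [0.5226, 0.0035, 0.2903]
tool_rot: [[-0.986, 0.166, -0.004], [0.166, 0.986, 0.0], [0.004, -0.0, -1.0]]
wrist_force: [0.5, 0.2, -0.2]
gripper_width: 0.0002
grasp_force: 0.0
```

```bash
python3 go.py "[-.046,0,.28]" "[-.046,0,.254]"
```

```text
t 8.25 jig tcp [-0.0254 -0.0013  0.2903] world [0.523 0.004 0.29 ] F jig [ 0.5   0.25 -0.17] w 0.0002 yaw of tool y vs jig y -0.01
[-.046,0,.28] world [0.502 0.008 0.28 ] shift/0.4 [0.0515 0.0032 0.0259]
[-.046,0,.254] world [0.502 0.008 0.254] shift/0.4 [0.0512 0.0032 0.0909]
```

Request:
{"fn": "servo_tool", "kwargs": {"steps": [[0.0565, 0.003, 0.03, 0], [0.0565, 0.003, 0.07, 0], [0.0615, 0.003, 0.0955, 0], [0.0765, 0.003, 0.123, 0], [0.0915, 0.003, 0.1455, 0]]}}

```text
t: 8.75
position: [0.4856, 0.0111, 0.2321]
tool_rot: [[-0.986, 0.166, -0.005], [0.166, 0.986, 0.001], [0.005, -0.0, -1.0]]
wrist_force: [-9.1, 1.4, 11.9]
gripper_width: 0.0001
grasp_force: 5.7
```

```bash
python3 go.py
```

```text
t 8.75 jig tcp [-0.0631  0.      0.2321] world [0.486 0.011 0.232] F jig [-9.19 -0.15 11.89] w 0.0001 yaw of tool y vs jig y -0.01
```

Request:
{"fn": "servo_tool", "kwargs": {"steps": [[0, 0, -0.05, 0], [0, 0, -0.125, 0]]}}

```text
t: 8.95
position: [0.4865, 0.0109, 0.2814]
tool_rot: [[-0.986, 0.166, -0.005], [0.166, 0.986, 0.0], [0.005, -0.0, -1.0]]
wrist_force: [0.5, -0.2, 0.8]
gripper_width: 0.0004
grasp_force: 0.0
```

```bash
python3 go.py; python3 -c "
from h import *
J=np.load('jig.npz');O,R=J['O'],J['R']
d=snap('scene','s4.png')
im=cv2.resize(d['frame'][60:260,220:440,::-1],None,fx=3,fy=3,interpolation=cv2.INTER_CUBIC)
for f in (.5,.6,.7,.8,.9):
  p=proj(d,[O+R@[.09-.186*np.cos(f),y,.119+.186*np.sin(f)] for y in (-.043,.043)])
  for q in p:
    c=((q-[220,60])*3).astype(int); cv2.circle(im,tuple(int(k) for k in c),3,(0,0,255),-1)
cv2.imwrite('pics/z4.png',im)"
```

```text
t 8.95 jig tcp [-0.0621 -0.      0.2814] world [0.486 0.011 0.281] F jig [ 0.51 -0.07  0.81] w 0.0004 yaw of tool y vs jig y -0.0
```

View pics/z4.png

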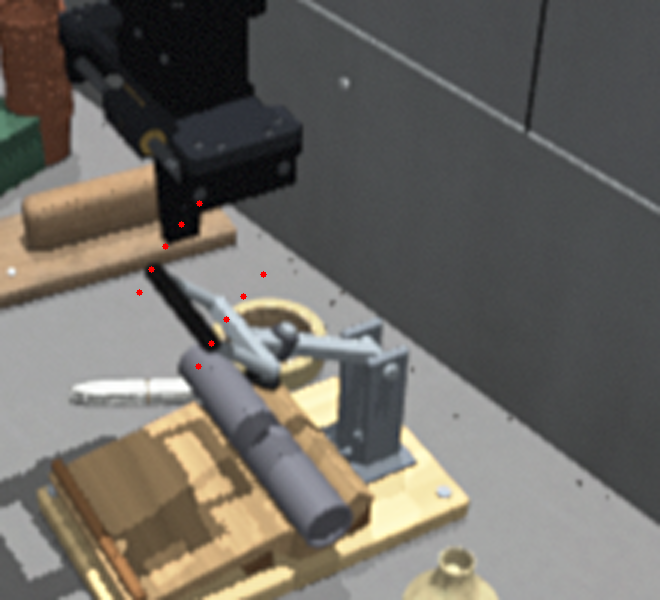

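The red dots (φ 0.5–0.9 in 0.1 steps) bracket the black bar at φ ≈ 0.59, from (155,268) to (208,345). The finger was centred on top of it, so the sideways force was sticking friction. The pipe sits in the vee, and I'll carry on pressing along the arc.

Request:
{"fn": "servo_tool", "kwargs": {"steps": [[0.009, 0, 0.09, 0], [0.011, 0, 0.1285, 0], [0.02, 0, 0.1485, 0], [0.031, 0, 0.17, 0], [0.041, 0, 0.186, 0]]}}

```text
t: 9.5
position: [0.4706, 0.0137, 0.2077]
tool_rot: [[-0.986, 0.166, -0.002], [0.166, 0.986, 0.0], [0.002, -0.0, -1.0]]
wrist_force: [-1.6, -0.4, 5.4]
gripper_width: 0.0004
grasp_force: 2.6
```

```bash
cat > f.py <<'E'
from h import *
J=np.load('jig.npz');O,R=J['O'],J['R']
F=[];
s=bot.observe();j=(s['position']-O)@R;F=s['wrist_force']@R
ph=np.arcsin((j[2]-.007-.119)/.186)
M=F[2]*.186*np.cos(ph)+F[0]*(.186*np.sin(ph)+.007)
print('t',round(s['t'],2),'tcp',j.round(4),'F',F.round(2),'phi',round(ph,3),'a',round(ph-.108,3),'ideal x',round(.09-.186*np.cos(ph),4),'F at bar',round(M/.186,2))
E
python3 f.py
```

```text
t 9.5 tcp [-7.830e-02  1.000e-04  2.077e-01] F [-1.53 -0.68  5.39] phi 0.455 a 0.347 ideal x -0.0771 F at bar 4.11
```

Request:
{"fn": "servo_tool", "kwargs": {"steps": [[0.008, 0, 0.0175, 0], [0.015, 0, 0.035, 0], [0.0215, 0, 0.0525, 0], [0.0265, 0, 0.0675, 0], [0.031, 0, 0.08, 0]]}}

```text
t: 10.0
position: [0.4583, 0.0157, 0.1759]
tool_rot: [[-0.986, 0.166, -0.002], [0.166, 0.986, 0.0], [0.002, -0.0, -1.0]]
wrist_force: [-3.4, 0.8, 5.0]
gripper_width: 0.0004
grasp_force: 2.5
```

```bash
python3 f.py
```

```text
t 10.0 tcp [-9.080e-02  1.000e-04  1.759e-01] F [-3.48  0.2   4.97] phi 0.271 a 0.163 ideal x -0.0892 F at bar 3.72
```

Request:
{"fn": "servo_tool", "kwargs": {"steps": [[0.001, 0, 0.004, 0], [0.002, 0, 0.0085, 0], [0.002, 0, 0.0085, 0]]}}

```text
t: 10.3
position: [0.4582, 0.0158, 0.1727]
tool_rot: [[-0.986, 0.166, -0.001], [0.166, 0.986, 0.0], [0.001, -0.0, -1.0]]
wrist_force: [0.5, 0.0, 0.5]
gripper_width: 0.0008
grasp_force: 0.1
```

Request:
{"fn": "servo_tool", "kwargs": {"steps": [[0.001, 0, 0.004, 0], [0.002, 0, 0.0085, 0], [0.002, 0, 0.0085, 0]]}}

```text
t: 10.6
position: [0.4575, 0.0159, 0.1693]
tool_rot: [[-0.986, 0.166, -0.0], [0.166, 0.986, 0.0], [0.0, 0.0, -1.0]]
wrist_force: [-1.9, 0.1, 1.1]
gripper_width: 0.0004
grasp_force: 0.9
```

```bash
python3 f.py
```

```text
t 10.6 tcp [-9.160e-02  1.000e-04  1.693e-01] F [-1.88 -0.24  1.09] phi 0.235 a 0.127 ideal x -0.0909 F at bar 0.55
```

Request:
{"fn": "servo_tool", "kwargs": {"steps": [[0.0005, 0, 0.0025, 0], [0.001, 0, 0.005, 0], [0.0015, 0, 0.0075, 0], [0.002, 0, 0.01, 0], [0.0025, 0, 0.0125, 0]]}}

```text
t: 11.1
position: [0.4564, 0.0161, 0.1643]
tool_rot: [[-0.986, 0.166, -0.0], [0.166, 0.986, 0.0], [0.0, 0.0, -1.0]]
wrist_force: [-3.9, 0.2, 4.2]
gripper_width: 0.0003
grasp_force: 2.3
```

```bash
python3 f.py
```

```text
t 11.1 tcp [-9.270e-02  1.000e-04  1.643e-01] F [-3.83 -0.48  4.24] phi 0.207 a 0.099 ideal x -0.092 F at bar 3.22
```

Request:
{"fn": "servo_tool", "kwargs": {"steps": [[0.0005, 0, 0.0025, 0], [0.001, 0, 0.005, 0], [0.0015, 0, 0.0075, 0], [0.002, 0, 0.01, 0], [0.0025, 0, 0.0125, 0]]}}

```text
t: 11.6
position: [0.4556, 0.0163, 0.1594]
tool_rot: [[-0.986, 0.166, 0.0], [0.166, 0.986, 0.0], [-0.0, 0.0, -1.0]]
wrist_force: [-3.1, 0.2, 4.0]
gripper_width: 0.0003
grasp_force: 2.2
```

```bash
python3 f.py
```

```text
t 11.6 tcp [-9.350e-02  1.000e-04  1.594e-01] F [-3.04 -0.35  4.05] phi 0.18 a 0.072 ideal x -0.093 F at bar 3.32
```

Request:
{"fn": "servo_tool", "kwargs": {"steps": [[0.0005, 0, 0.0025, 0], [0.001, 0, 0.005, 0], [0.0015, 0, 0.0075, 0], [0.002, 0, 0.01, 0], [0.0025, 0, 0.0125, 0]]}}

```text
t: 12.1
position: [0.4546, 0.0164, 0.1544]
tool_rot: [[-0.986, 0.166, 0.0], [0.166, 0.986, 0.0], [-0.0, 0.0, -1.0]]
wrist_force: [-3.5, 0.6, 4.6]
gripper_width: 0.0005
grasp_force: 2.2
```

```bash
python3 f.py
```

```text
t 12.1 tcp [-0.0945  0.0002  0.1544] F [-3.53  0.06  4.58] phi 0.153 a 0.045 ideal x -0.0938 F at bar 3.86
```

Request:
{"fn": "servo_tool", "kwargs": {"steps": [[0.0003, 0, 0.0025, 0], [0.0006, 0, 0.005, 0], [0.001, 0, 0.0075, 0], [0.0013, 0, 0.01, 0]]}}

```text
t: 12.5
position: [0.4541, 0.0165, 0.1504]
tool_rot: [[-0.986, 0.166, 0.0], [0.166, 0.986, 0.0], [-0.0, 0.0, -1.0]]
wrist_force: [-2.7, 0.0, 4.2]
gripper_width: 0.0005
grasp_force: 2.1
```

```bash
python3 f.py
```

```text
t 12.5 tcp [-9.500e-02  1.000e-04  1.504e-01] F [-2.67 -0.43  4.17] phi 0.131 a 0.023 ideal x -0.0944 F at bar 3.68
```

Still free, with a baseline of about 3.7 N.

Request:
{"fn": "servo_tool", "kwargs": {"steps": [[0.0003, 0, 0.0025, 0], [0.0006, 0, 0.005, 0], [0.001, 0, 0.0075, 0], [0.0013, 0, 0.01, 0], [0.0015, 0, 0.0125, 0]]}}

```text
t: 13.0
position: [0.4535, 0.0166, 0.1454]
tool_rot: [[-0.986, 0.166, 0.0], [0.166, 0.986, 0.0], [-0.0, 0.0, -1.0]]
wrist_force: [-3.4, -0.0, 4.1]
gripper_width: 0.0008
grasp_force: 2.0
```

```bash
python3 f.py
```

```text
t 13.0 tcp [-9.560e-02  1.000e-04  1.454e-01] F [-3.33 -0.61  4.09] phi 0.104 a -0.004 ideal x -0.095 F at bar 3.6
```

Request:
{"fn": "servo_tool", "kwargs": {"steps": [[0.0002, 0, 0.0025, 0], [0.0004, 0, 0.005, 0], [0.0006, 0, 0.0075, 0], [0.0008, 0, 0.01, 0], [0.001, 0, 0.0125, 0]]}}

```text
t: 13.5
position: [0.453, 0.0167, 0.1404]
tool_rot: [[-0.986, 0.166, -0.0], [0.166, 0.986, 0.0], [0.0, 0.0, -1.0]]
wrist_force: [-4.0, 0.6, 7.2]
gripper_width: 0.0004
grasp_force: 2.8
```

```bash
python3 f.py
```

```text
t 13.5 tcp [-9.610e-02  1.000e-04  1.404e-01] F [-4.01 -0.03  7.16] phi 0.078 a -0.03 ideal x -0.0954 F at bar 6.67
```

Request:
{"fn": "servo_tool", "kwargs": {"steps": [[0.0002, 0, 0.0025, 0], [0.0003, 0, 0.005, 0]]}}

```text
t: 13.7
position: [0.4528, 0.0167, 0.1384]
tool_rot: [[-0.986, 0.166, -0.0], [0.166, 0.986, 0.0], [0.0, 0.0, -1.0]]
wrist_force: [-5.4, 1.3, 6.4]
gripper_width: 0.0004
grasp_force: 3.3
```

```bash
python3 f.py
```

```text
t 13.7 tcp [-0.0963  0.0002  0.1384] F [-5.52  0.38  6.43] phi 0.067 a -0.041 ideal x -0.0956 F at bar 5.83
```

Request:
{"fn": "servo_tool", "kwargs": {"steps": [[0.0003, 0, 0.0025, 0]]}}

```text
t: 13.8
position: [0.4527, 0.0168, 0.1375]
tool_rot: [[-0.986, 0.166, -0.0], [0.166, 0.986, 0.0], [0.0, 0.0, -1.0]]
wrist_force: [-4.3, 0.3, 6.1]
gripper_width: 0.0007
grasp_force: 3.6
```

Request:
{"fn": "servo_tool", "kwargs": {"steps": [[0.0003, 0, 0.0025, 0]]}}

```text
t: 13.9
position: [0.4527, 0.0168, 0.1365]
tool_rot: [[-0.986, 0.166, -0.0], [0.166, 0.986, 0.0], [0.0, 0.0, -1.0]]
wrist_force: [-5.7, 0.7, 8.9]
gripper_width: 0.0005
grasp_force: 3.9
```

```bash
python3 f.py
```

```text
t 13.9 tcp [-9.650e-02  1.000e-04  1.365e-01] F [-5.69 -0.26  8.92] phi 0.057 a -0.051 ideal x -0.0957 F at bar 8.36
```

Request:
{"fn": "servo_tool", "kwargs": {"steps": [[0.0003, 0, 0.0025, 0]]}}

```text
t: 14.0
position: [0.4526, 0.0168, 0.1355]
tool_rot: [[-0.986, 0.166, 0.0], [0.166, 0.986, 0.0], [0.0, 0.0, -1.0]]
wrist_force: [-6.1, 0.8, 8.4]
gripper_width: 0.0005
grasp_force: 4.2
```

Request:
{"fn": "servo_tool", "kwargs": {"steps": [[0.0003, 0, 0.0025, 0]]}}

```text
t: 14.1
position: [0.4525, 0.0168, 0.1346]
tool_rot: [[-0.986, 0.166, 0.0], [0.166, 0.986, 0.0], [-0.0, 0.0, -1.0]]
wrist_force: [-5.1, -0.1, 8.6]
gripper_width: 0.0003
grasp_force: 4.4
```

```bash
python3 f.py
```

```text
t 14.1 tcp [-0.0967  0.0002  0.1346] F [-5.01 -0.92  8.61] phi 0.046 a -0.062 ideal x -0.0958 F at bar 8.18
```

The estimates from force and from travel agree on about 8–9.5 N at the foot. I'll let go now.

Request:
{"fn": "servo_tool", "kwargs": {"steps": [[0, 0, -0.01, 0], [0, 0, -0.05, 0], [0, 0, -0.15, 0], [0, 0, -0.25, 0], [0, 0, -0.35, 0]]}}

```text
t: 14.6
position: [0.4528, 0.0167, 0.2762]
tool_rot: [[-0.986, 0.166, 0.001], [0.166, 0.986, -0.0], [-0.001, 0.0, -1.0]]
wrist_force: [-0.3, -0.3, 0.1]
gripper_width: 0.0002
grasp_force: 0.0
```

Request:
{"fn": "servo_tool", "kwargs": {"steps": [[0.12, 0, 0, 0], [0.2, 0, 0, 0], [0.2, 0, 0, 0]]}}

```text
t: 14.9
position: [0.371, 0.0306, 0.275]
tool_rot: [[-0.986, 0.166, 0.001], [0.166, 0.986, -0.0], [-0.001, 0.0, -1.0]]
wrist_force: [0.3, -0.3, 0.2]
gripper_width: 0.0002
grasp_force: 0.0
```

```bash
python3 f.py; python3 -c "
from h import *
J=np.load('jig.npz');O,R=J['O'],J['R']
d=snap('scene','s5.png')
im=cv2.resize(d['frame'][60:260,220:440,::-1],None,fx=3,fy=3,interpolation=cv2.INTER_CUBIC)
for f in (.046,.15):
  p=proj(d,[O+R@[.09-.186*np.cos(f),y,.119+.186*np.sin(f)] for y in (-.043,.043)])
  for q in p:
    c=((q-[220,60])*3).astype(int); cv2.circle(im,tuple(int(k) for k in c),3,(0,0,255),-1)
cv2.imwrite('pics/z5.png',im)"
```

```text
t 14.9 tcp [-1.793e-01  2.000e-04  2.750e-01] F [ 0.37 -0.27  0.16] phi 0.929 a 0.821 ideal x -0.0214 F at bar 0.41
```

View pics/z5.png

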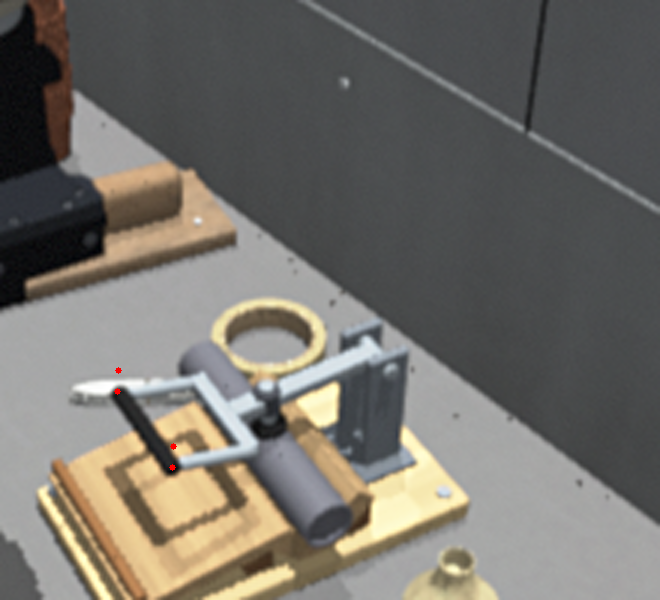

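The bar, from (118,391) to (172,467), lies on the dots for the released angle. So the clamp has held, with its foot on the pipe at (268,428), the pipe seated and the tape, labels and rose where they were.

```bash
python3 -c "
from bench import bot
print(bot.sign_off())"
```

```text
the job is handed in; nothing more can be done
None
```

The pipe is rolled into the vee and clamped, with the foot pressing at roughly 9 N by my estimate (8–9.5 N from bar force and travel; it can't be read directly), the things round the jig were left where they were, and the job was handed in at about 15 s.

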